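# Snug down the leak-test pot's cover

## Task

Close the leak-test pot: push its four orange lever nuts clockwise until the cover, which still floats on the springy red gasket, is pressed down on its metal seat all round and every nut is snug by feel, tight but not forced. Work in star order and a little at a time: always go from a nut to the one opposite it before the other two, first bring all four part-way, then go round again, firmer each time, so that the cover comes down level and never cocks; since a nut slackens when the others pull the cover down, end with a round in which every nut gets the same snug push. Do not disturb the tin, spanner, tape roll and wood block lying near it, and leave the pot untouched at the end.

Things in the scene. Friction and masses are not known exactly. Their poses are not given: they have to be found in the camera images.
- pot: blue cast test pot on a grey 150 mm square foot plate, bolted down; its flange, 146 mm wide, has its top (the metal seat) 80 mm above the origin. Origin: centre of the foot's underside, on the bench; z up. Studs on a circle of 55 mm radius, 45, 135, 225 and 315 degrees counter-clockwise from its x axis: nuts 1, 2, 3, 4. Opposite pairs: 1-3 and 2-4.
- cover: round aluminium cover, 146 mm wide, 11 mm thick, a small gauge standing 49 mm above its top. Origin: centre of its underside; z up; about 2 mm above the seat at the start (gasket, about 60 N per mm in all), on the seat when home. One nut tightened alone tips it about 0.6 degrees for each mm that nut presses it down; over 0.9 degrees is cocked.
- nut_1: steel lever nut 1, 25 mm wide, under its orange lever. Origin: on the stud axis, at the underside of its washer, about 94 mm above the bench; z up. All four nuts alike: they tighten clockwise seen from above, on a quick thread, 12 mm down per turn (1 mm in 30 degrees), and stay where they are left. From the start to snug takes 80 to 130 degrees in all, in three rounds or more.
- nut_2: lever nut 2, like nut 1. Each nut first runs free for 0 to 20 degrees, resisting with about 1 N at the end of its lever; from where it touches the cover the resistance rises. First round, part-way: push each lever's end at about 50 mm/s until it resists with 4 N (20 to 45 degrees of turn). A nut pushed straight to snug before the others are part-way cocks the cover.
- nut_3: lever nut 3, like nut 1. Later rounds: 8 N, then 12 to 17 N at the lever's end, which is snug (30 to 60 degrees more, then 10 to 35); over 25 N is forced. 1 N at the lever's end stands for about 7 N of clamping force. A nut slackens as its neighbours pull the cover farther down, so the last round must be at the snug push for all four.
- nut_4: lever nut 4, like nut 1. The levers sit on splines at any angle, so a lever's direction does not tell how far its nut is down.
- lever_1_end (a point): centre of the orange ball, 18 mm wide, at the end of lever 1: 45 mm from the stud axis, 39 mm above the nut's origin. All four levers alike: orange hub 25 mm wide and 28 mm high round the stud, an arm 11 to 13 mm thick that rises to the ball. At the start a lever points 25 to 70 degrees counter-clockwise (from above) of straight outward from the pot.
- lever_2_end (a point): centre of the orange ball at the end of lever 2, as for lever 1
- lever_3_end (a point): centre of the orange ball at the end of lever 3, as for lever 1
- lever_4_end (a point): centre of the orange ball at the end of lever 4, as for lever 1
- parts_tin: round red tin with a cream lid, 72 mm wide, 32 mm high, on the bench left of the pot; origin at the centre of its underside
- wrench_13: combination spanner, 193 mm long (along its y), 25 mm wide, 8 mm high, on the bench; origin under its middle
- black_tape: roll of black tape, 60 mm wide, 19 mm high, lying flat on the bench behind the pot; origin at the centre of its underside
- wood_block: small wood block, 45 x 90 x 22 mm (x, y, z), lying on the bench right of the pot; origin at the centre of its underside

How it is judged:
On the way, in this order (a step that is already met when the one before it is completed fails the run):
1. one opposite pair of nuts is turned first (their lever ends moved over 7 mm) while the other two are not yet touched (under 5 mm) (((distance of each of lever_1_end, lever_3_end from where it was at the start of the episode above 0.007 m and distance of each of lever_2_end, lever_4_end from where it was at the start of the episode below 0.005 m) or (distance of each of lever_2_end, lever_4_end from where it was at the start of the episode above 0.007 m and distance of each of lever_1_end, lever_3_end from where it was at the start of the episode below 0.005 m))), for 0.1 s.
2. all four nuts have been turned (lever ends moved over 7 mm) while the cover is still off its seat (over 0.4 mm) (distance of each of lever_1_end, lever_2_end, lever_3_end, lever_4_end from where it was at the start of the episode above 0.007 m and z of cover in the frame of pot above 0.0804 m), for 0.1 s.
3. then one opposite pair is snug (each clamps with over 30 N) before the other two are (((contact force between each of nut_1, nut_3 and cover above 30 N and contact force between each of nut_2, nut_4 and cover below 30 N) or (contact force between each of nut_2, nut_4 and cover above 30 N and contact force between each of nut_1, nut_3 and cover below 30 N))), for 0.1 s.
At the end, for the whole second after the job is handed in: every nut clamps the cover with over 25 N, and the cover lies on its seat (within 0.3 mm) and level (within 0.4 degrees) (contact force between each of nut_1, nut_2, nut_3, nut_4 and cover above 25 N and z of cover in the frame of pot below 0.0803 m and angle between cover's own z axis and vertical below 0.007 rad); the robot touches nothing.
It fails at once if the cover is cocked: tilted by more than 0.016 rad (0.9 degrees) (angle between cover's own z axis and vertical above 0.016 rad).
It fails at once if a nut is forced: it clamps with over 200 N (contact force between any of nut_1, nut_2, nut_3, nut_4 and cover above 200 N).
It fails at once if a bystander (tin, spanner, tape roll, wood block) is moved by more than 20 mm (distance of any of parts_tin, wrench_13, black_tape, wood_block from where it was at the start of the episode above 0.02 m).
It also fails if it takes over 72 s, if anything falls off the work surface, if the arm or the gripper's body presses on something with over 40 N, if the wrist force passes 120 N, or if a joint passes its speed limit or range.

## Robot

A 7-joint arm with a two-finger parallel gripper is mounted at the origin on a cart in front of the work surface, level with it; the furniture and walls round the work are solid. World frame = base frame: x ahead of the robot, y to its left, z up, the work surface at z = 0. Lengths are in m, angles in rad, forces in N, time in s.
With the tool pointing down it reaches from about 0.4 to 0.875 m from the base axis. Payload 19.3 kg.
Tool frame: the origin (TCP) lies at the very end of the fingers, on their centre line; the grasp point (between the pads) lies 19 mm behind it; z points along the fingers, y is the line along which they close (so a half turn about z gives the same grasp; the last joint's range is limited). The gripper opens to 85 mm and grips with 20 to 120 N. Pads are 22 mm wide; open, the fingers measure 114 mm over their backs; the gripper's body (76 mm by 85 mm) begins 54 mm behind the grasp point. The pads swing forward as they close: fully open they stand 13 mm farther back than shut.
Start: joints at [-1.299, 0.521, -0.036, 1.599, 0.021, 1.021, -0.113], TCP at [0.21, 0.589, 0.231] pointing down, gripper open.
Joint ranges: [-2.91, 2.91], [-0.3, 2.13], [-1.5, 1.42], [0.17, 2.43], [-1.26, 4.41], [0.16, 1.93], [-2.52, 2.52]. Speed limits (rad/s): [1.89, 1.89, 2.39, 2.39, 3.01, 3.01, 3.01].

## Interface

Orientations are given as [roll, pitch, yaw] about the fixed x, y, z axes, in that order (R = Rz(yaw) Ry(pitch) Rx(roll)).
In Python, from workcell import monitor, optics, job_done gives the robot as it stands.
- The arm moves only by the shell command python3 -m handwheel 'ROWS' [FORCE]. ROWS is JSON, a list of rows, each an object of numbers: "dx", "dy", "dz": the shift along the tool's x, y, z in cm; "wx", "wy", "wz": the turn, a rotation vector about the tool's x, y, z in rad; "claw": the opening in per cent of the stroke, from 0 (shut) to 100 (fully open). A call has 1 to 8 rows; each row shifts and turns the commanded pose from where the row before left it, along the tool's axes as they then stand; what a row does not reach is not made up. A row lasts 1/8 s, in which the tool goes at most 62.5 mm and 10.7 degrees, less where a joint would pass 70% of its speed; a pose out of reach is approached as far as the arm can. A call with a gripper value outside its range is refused whole. The fingers move at their own pace and stop on an object; FORCE is the grip in N (left out, the last holds). Time passes only in rows, so rows that do not move let the fingers close. It gives the time, the measured TCP pose, the force, the opening and the grip force at its end, in the units of the state.
- monitor.observe(): the state, without advancing time (a new reading comes with each control period).
- optics.grab_frame(name): name is "scene" or "top"; returns a dict with "frame" (384x512x3 uint8, blue, green, red), "fovy" (degrees; the focal length in pixels is half the picture's height over the tangent of half this angle, whatever the lens; pixels are square), "cx", "cy" (the principal point, pixels), "k1" (the pictures are not rectified: a ray, as slopes to the right and down, at radius r is drawn at 1 + k1 r^2 times it, then the intrinsics apply), "R" (3x3) and "t" (3): a world point X has camera coordinates R X + t. Camera axes: x right, y down, z forward; pixel columns grow to the right and rows downward; lengths in m; the calibration is good to about 2 mm. A picture is of the moment at which its call begins. There is no depth.
- job_done(): hands the job in; it is judged then, once.
Trained networks look in the newest picture that a camera, given by its name, has taken for a name from the list of things; names that differ only in an ending like _2 or _b are one class to them, and where a whole thing is asked for, a point or a joint stands for the part that bears it (a point fixed in the world has none). Each returns a list of dicts, best first, with "p" (0 to 1); they miss things now and then, are a little off and sometimes report something else, mostly with a low value. They report only what shows in the picture. A call takes as long as a camera call.
- optics.masks_of(name, camera): "region" (384x512 bool, what is visible of it) and "rect" ([left, top, width, height] in pixels, round what is visible of it).
The state is a dict: "clock": time; "qpos": joint angles; "qd": joint speeds; "joint_efforts": joint torques, N m; "position": TCP position; "tool_rot": TCP orientation; "force": force on the tool from outside, world axes, zero at the start; "moment": the same for the moment, N m; "grip_width": finger opening in m; "finger_force": force on a finger pad.
Only numpy, scipy, OpenCV 4.12 (cv2) and the standard library are available. Lean on these libraries where they do the work, as an engineer would, in place of code of your own. Each camera call takes 0.05 s, during which the arm holds its last target. There are 200 camera calls.

## Working session

There is one attempt and no reset: what is moved stays moved. The work goes in short steps, Python scripts to look and compute and a shell command to move; the robot and the scene stay as the last step left them, time stands still between calls to the robot, and variables do not carry over. Pictures are saved under pics/ and viewed, at most 10 in all, crops included, and the job is handed in when it is done.

```bash
mkdir -p pics; ls; python3 - <<'E'
from workcell import monitor, optics
import cv2,numpy as np
print(monitor.observe())
for n in ("scene","top"):
    f=optics.grab_frame(n); cv2.imwrite(f"pics/{n}0.png",f["frame"]); print(n,f["fovy"],f["cx"],f["cy"],f["k1"],f["R"],f["t"])
    for k in ("pot","cover","lever_1_end","nut_1"):
        for m in optics.masks_of(k,n)[:6]:
            ys,xs=np.nonzero(m["region"]); print(n,k,m["p"],m["rect"],xs.mean().round(1),ys.mean().round(1))
E
```

```text
pics
{'clock': 0.0, 'qpos': array([-1.2992058 ,  0.52205571, -0.03632317,  1.59998797,  0.02116017,
        1.021125  , -0.1127891 ]), 'qd': array([-0.00110789, -0.00128217, -0.00287648,  0.00062436,  0.0006541 ,
        0.00112991, -0.00060028]), 'joint_efforts': array([-2.67355481e-04, -9.27113843e+01,  1.98018126e+00, -3.69924259e+01,
        1.78938895e-02,  8.15653300e-03,  1.71056752e-05]), 'position': array([0.20939649, 0.58851476, 0.23070697]), 'tool_rot': array([-3.14040105e+00,  5.40803709e-05,  2.79977823e+00]), 'force': array([-1.51939635, -0.4826393 ,  0.19572054]), 'moment': array([-0.00554933, -0.04336434,  0.00879213]), 'finger_force': 0.0, 'grip_width': 0.08529275531092823}
scene 43.561186716702665 255.8852019618699 198.6762381611656 -0.0841996390314983 [[ 0.8983232  -0.43869199  0.02376483]
 [-0.21716712 -0.49042071 -0.84399406]
 [ 0.3819082   0.7530185  -0.53582578]] [-0.45841692  0.29289138  1.21682925]
scene pot 0.92 [218.0, 188.5, 62.4, 67.1] 250.9 224.1
scene cover 0.56 [227.1, 197.5, 48.1, 30.5] 250.0 214.2
scene lever_1_end 0.59 [231.0, 188.8, 14.1, 12.0] 238
[... 266 characters left out ...]
861366127803 189.339523484771 -0.018019462513106863 [[ 0.00874518 -0.99951166 -0.02999945]
 [-0.99710686 -0.00645092 -0.07573832]
 [ 0.07550781  0.030575   -0.99667635]] [0.12259766 0.56009411 1.06558534]
top cover 0.96 [236.1, 168.7, 53.5, 51.7] 261.2 192.9
top cover 0.6 [237.8, 122.2, 17.3, 18.4] 245.9 131.3
top lever_1_end 0.59 [258.6, 215.5, 9.1, 15.3] 263.4 222.5
top lever_1_end 0.54 [227.9, 187.9, 18.9, 17.3] 235.9 194.7
top nut_1 0.65 [227.3, 191.3, 13.4, 13.7] 233.2 196.9
top nut_1 0.58 [253.6, 210.9, 18.4, 20.0] 261.2 218.1
top nut_1 0.51 [275.5, 187.2, 25.4, 15.9] 288.4 192.3
top nut_1 0.42 [254.6, 157.2, 13.3, 21.5] 260.3 164.2
top nut_1 0.25 [233.7, 166.7, 54.5, 52.4] 261.5 192.3
```

```bash
python3 - <<'E'
import cv2
a=cv2.imread("pics/top0.png"); b=cv2.imread("pics/scene0.png")
cv2.imwrite("pics/top0c.png",cv2.resize(a[130:250,190:340],None,fx=5,fy=5,interpolation=cv2.INTER_CUBIC))
E
```

```text
(no output)
```

View pics/top0c.png

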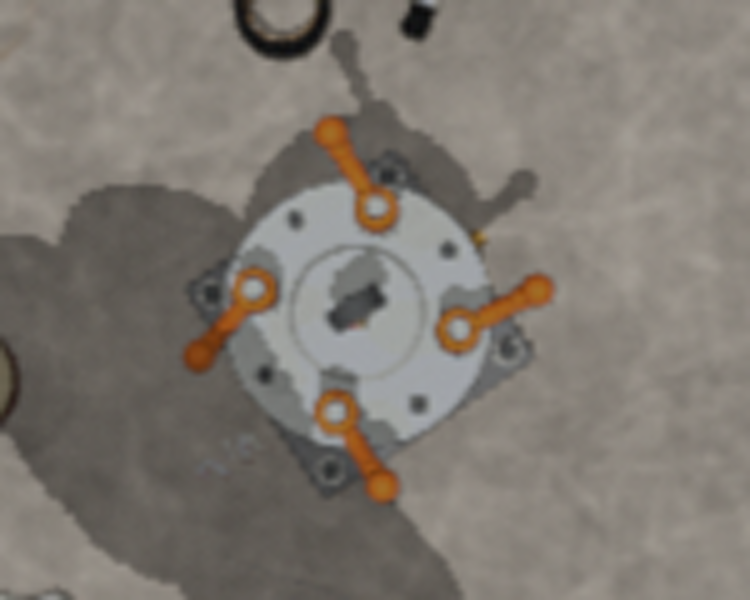

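View pics/top0.png

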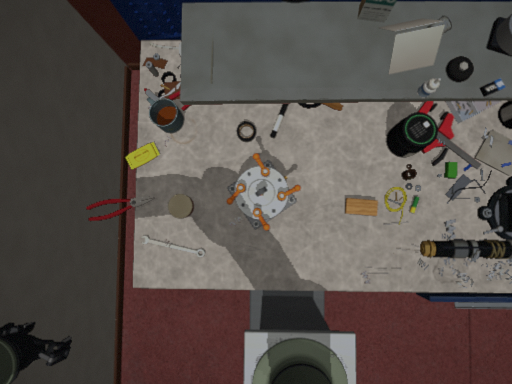

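View pics/scene0.png

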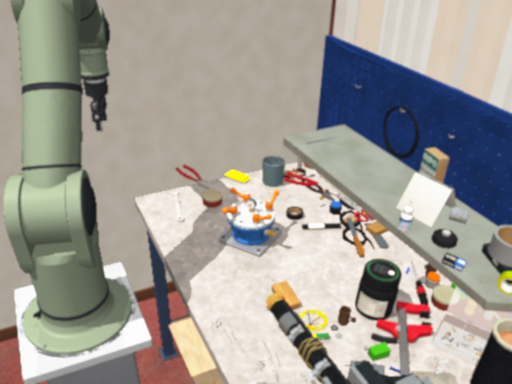

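The top view crop shows the four balls at crop px (330,132), (538,290), (381,487) and (200,355). Their hubs are at (377,210), (459,330), (336,411) and (254,290). The tape lies behind the pot, the tin to its left and the block to its right. A raised shelf sits farther back.

```bash
cat > geo.py <<'E'
import numpy as np, cv2
from workcell import monitor, optics
def pix2world(f,uv,z):
    F=f["frame"].shape[0]/2/np.tan(np.radians(f["fovy"]/2)); R=np.array(f["R"]);t=np.array(f["t"])
    K=np.array([[F,0,f["cx"]],[0,F,f["cy"]],[0,0,1]])
    n=cv2.undistortPoints(np.array(uv,float).reshape(-1,1,2),K,np.array([f["k1"],0,0,0,0.]))[:,0]
    d=np.c_[n,np.ones(len(n))]@R; c=-R.T@t
    return c+d*((z-c[2])/d[:,2])[:,None]
E
python3 - <<'E'
from geo import *
f=optics.grab_frame("top"); S=np.array
cv=lambda a:190*S([1,0])+130*S([0,1])+(S(a)+.5)/5-.5
B=pix2world(f,cv([(330,132),(538,290),(381,487),(200,355)]),.133)[:,:2]
H=pix2world(f,cv([(377,210),(459,330),(336,411),(254,290)]),.128)[:,:2]
c=H.mean(0); print("c",c,"R",np.linalg.norm(H-c,axis=1),"L",np.linalg.norm(B-H,axis=1))
az=np.degrees(np.arctan2(*(H-c).T[::-1])); print("az",az)
yaw=np.mean([(a-az[0]+180)%360-180 - k for a,k in zip(az,(0,-90,180,90)) ] ) # rough
o=S([0,-90,-180,-270]); off=np.degrees(np.angle(np.mean(np.exp(1j*np.radians(az-o))))); 
for i in range(4):
    a=np.radians(off+o[i]); s=c+.055*S([np.cos(a),np.sin(a)]); l=np.arctan2(*(B[i]-s)[::-1])
    print("TRBL"[i],"stud",s.round(4),"hub",H[i].round(4),"ball",B[i].round(4),"leverdir",np.degrees(l).round(1),"ccw of out",((np.degrees(l-a)+180)%360-180).round(1),"L",np.linalg.norm(B[i]-s).round(4))
for n in("tape roll","black_tape","parts_tin","wood_block"):
    try:
        m=optics.masks_of(n,"top")[0]; r=m["rect"]; print(n,pix2world(f,[(r[0]+r[2]/2,r[1]+r[3]/2)],.02))
    except Exception as e: print(n,e)
E
```

```text
c [0.54534032 0.11122618] R [0.05361883 0.05443727 0.05367481 0.05462085] L [0.04737564 0.04562014 0.04563281 0.0439937 ]
az [ -11.15719349 -100.65279601  169.03926851   79.28712154]
T stud [0.5994 0.1009] hub [0.5979 0.1009] ball [0.6383 0.1257] leverdir 32.5 ccw of out 43.4 L 0.0462
R stud [0.535  0.0572] hub [0.5353 0.0577] ball [0.556  0.0171] leverdir -62.3 ccw of out 38.6 L 0.0453
B stud [0.4913 0.1216] hub [0.4926 0.1214] ball [0.4536 0.0977] leverdir -147.7 ccw of out 43.2 L 0.0446
L stud [0.5557 0.1652] hub [0.5555 0.1649] ball [0.521  0.1922] leverdir 142.1 ccw of out 63.0 L 0.044
tape roll it knows: black_tape, cover, lever_1_end, lever_2_end, lever_3_end, lever_4_end, nut, parts_tin, pot, wood_block, wrench
black_tape [[0.72898973 0.14943855 0.02      ]]
parts_tin [[0.50614245 0.34679569 0.02      ]]
wood_block [[ 0.50791696 -0.17316666  0.02      ]]
```

```bash
cat > plan.py <<'E'
import sys
from geo import *
STUD=dict(T=(.5994,.1009),R=(.535,.0572),B=(.4913,.1216),L=(.5557,.1652))
OFF=dict(T=90,B=-90,R=180,L=0)   # tool yaw = leverdir + OFF
def go(xy,z,yaw):
    s=monitor.observe(); p=s["position"]; y0=s["tool_rot"][2]
    w=(y0-np.radians(yaw)+np.pi)%(2*np.pi)-np.pi   # + = clockwise
    D=np.array([*xy,z])-p; n=max(int(np.ceil(max(np.linalg.norm(D)/.06,abs(w)/.18))),1)
    print("n",n,"wz/row",round(w/n,3),"dz/row",round(-D[2]*100/n,2))
    for k in range(n):
        y=y0-w*k/n; x=np.array([np.cos(y),np.sin(y)]); yy=np.array([np.sin(y),-np.cos(y)])
        print(' dx %.2f dy %.2f'%(D[:2]@x*100/n,D[:2]@yy*100/n))
def lever(n,ldir,gap,z=.16):
    a=np.radians(ldir); er=np.array([np.cos(a),np.sin(a)]); t=np.array([er[1],-er[0]])
    R,d=(.050,.020) if n in"TB" else (.047,.0235)
    go(np.array(STUD[n])+R*er-(d+gap)*t,z,ldir+OFF[n])
if __name__=="__main__": lever(sys.argv[1],float(sys.argv[2]),float(sys.argv[3])/1000,float(sys.argv[4]) if len(sys.argv)>4 else .16)
E
python3 plan.py T 32.5 6
```

```text
n 11 wz/row 0.06 dz/row 0.65
 dx -4.92 dy -2.49
 dx -5.06 dy -2.19
 dx -5.18 dy -1.88
 dx -5.29 dy -1.56
 dx -5.37 dy -1.24
 dx -5.44 dy -0.92
 dx -5.48 dy -0.59
 dx -5.51 dy -0.26
 dx -5.51 dy 0.07
 dx -5.50 dy 0.40
 dx -5.46 dy 0.73
```

```bash
python3 -m handwheel '[{"dx":-4.92,"dy":-2.49,"dz":0.65,"wz":0.06,"claw":0},{"dx":-5.06,"dy":-2.19,"dz":0.65,"wz":0.06,"claw":0},{"dx":-5.18,"dy":-1.88,"dz":0.65,"wz":0.06,"claw":0},{"dx":-5.29,"dy":-1.56,"dz":0.65,"wz":0.06,"claw":0},{"dx":-5.37,"dy":-1.24,"dz":0.65,"wz":0.06,"claw":0},{"dx":-5.44,"dy":-0.92,"dz":0.65,"wz":0.06,"claw":0}]' 40
python3 -m handwheel '[{"dx":-5.48,"dy":-0.59,"dz":0.65,"wz":0.06},{"dx":-5.51,"dy":-0.26,"dz":0.65,"wz":0.06},{"dx":-5.51,"dy":0.07,"dz":0.65,"wz":0.06},{"dx":-5.5,"dy":0.4,"dz":0.65,"wz":0.06},{"dx":-5.46,"dy":0.73,"dz":0.65,"wz":0.06},{"dx":0}]'
python3 plan.py T 32.5 6 .122
```

```text
n 11 wz/row 0.06 dz/row 0.99
 dx -4.92 dy -2.49
 dx -5.06 dy -2.19
 dx -5.18 dy -1.88
 dx -5.29 dy -1.56
 dx -5.37 dy -1.24
 dx -5.44 dy -0.92
 dx -5.48 dy -0.59
 dx -5.51 dy -0.26
 dx -5.51 dy 0.07
 dx -5.50 dy 0.40
 dx -5.46 dy 0.73schema error: expected keys dx, dy, dz, wx, wy, wz, claw
schema error: expected keys dx, dy, dz, wx, wy, wz, claw
```

```bash
python3 -m handwheel '[{"dx":-4.92,"dy":-2.49,"dz":0.65,"wx":0,"wy":0,"wz":0.06,"claw":0},{"dx":-5.06,"dy":-2.19,"dz":0.65,"wx":0,"wy":0,"wz":0.06,"claw":0},{"dx":-5.18,"dy":-1.88,"dz":0.65,"wx":0,"wy":0,"wz":0.06,"claw":0},{"dx":-5.29,"dy":-1.56,"dz":0.65,"wx":0,"wy":0,"wz":0.06,"claw":0},{"dx":-5.37,"dy":-1.24,"dz":0.65,"wx":0,"wy":0,"wz":0.06,"claw":0},{"dx":-5.44,"dy":-0.92,"dz":0.65,"wx":0,"wy":0,"wz":0.06,"claw":0}]' 40
python3 -m handwheel '[{"dx":-5.48,"dy":-0.59,"dz":0.65,"wx":0,"wy":0,"wz":0.06,"claw":0},{"dx":-5.51,"dy":-0.26,"dz":0.65,"wx":0,"wy":0,"wz":0.06,"claw":0},{"dx":-5.51,"dy":0.07,"dz":0.65,"wx":0,"wy":0,"wz":0.06,"claw":0},{"dx":-5.5,"dy":0.4,"dz":0.65,"wx":0,"wy":0,"wz":0.06,"claw":0},{"dx":-5.46,"dy":0.73,"dz":0.65,"wx":0,"wy":0,"wz":0.06,"claw":0},{"dx":0,"dy":0,"dz":0,"wx":0,"wy":0,"wz":0,"claw":0}]'
python3 plan.py T 32.5 6 .122
```

```text
clock: 1.45
position: [0.4388, 0.348, 0.1923]
tool_rot: [3.141, 0.0, 2.438]
force: [0.8, 0.1, 0.5]
grip_width: -0.0002
finger_force: 0.0
clock: 2.2
position: [0.6299, 0.1452, 0.1591]
tool_rot: [-3.141, 0.002, 2.133]
force: [-0.6, 1.0, -0.1]
grip_width: -0.0
finger_force: 0.0
n 1 wz/row -0.005 dz/row 3.71
 dx 0.50 dy 0.04
```

```bash
cat > sh.py <<'E'
from geo import *
s=monitor.observe(); y=s["tool_rot"][2]; F=s["force"]
print("ft x %.1f y %.1f z %.1f"%(F[0]*np.cos(y)+F[1]*np.sin(y),F[0]*np.sin(y)-F[1]*np.cos(y),-F[2]),"yaw %.1f"%np.degrees(y),s["position"].round(4),"t %.2f"%s["clock"])
E
python3 -m handwheel '[{"dx":0.5,"dy":0,"dz":0.5,"wx":0,"wy":0,"wz":0,"claw":0},{"dx":0,"dy":0,"dz":3.3,"wx":0,"wy":0,"wz":0,"claw":0},{"dx":0,"dy":0,"dz":0,"wx":0,"wy":0,"wz":0,"claw":0}]' >/dev/null; python3 sh.py
python3 -m handwheel '[{"dx":-0.6,"dy":0,"dz":0,"wx":0,"wy":0,"wz":0,"claw":0}]'>/dev/null; python3 sh.py
python3 -m handwheel '[{"dx":-0.67,"dy":0.22,"dz":0,"wx":0,"wy":0,"wz":0.13,"claw":0}]'>/dev/null; python3 sh.py
python3 -m handwheel '[{"dx":-0.67,"dy":0.22,"dz":0,"wx":0,"wy":0,"wz":0.13,"claw":0}]'>/dev/null; python3 sh.py
python3 -m handwheel '[{"dx":-0.67,"dy":0.22,"dz":0,"wx":0,"wy":0,"wz":0.13,"claw":0}]'>/dev/null; python3 sh.py
```

```text
ft x -0.3 y 0.8 z 0.3 yaw 122.7 [0.6232 0.1554 0.12  ] t 2.58
ft x 0.2 y 0.1 z 0.2 yaw 122.7 [0.6284 0.1501 0.1228] t 2.70
ft x 0.5 y 0.7 z -0.2 yaw 115.0 [0.6346 0.1445 0.1233] t 2.83
ft x 1.9 y 1.7 z 1.1 yaw 107.5 [0.6396 0.1397 0.1233] t 2.95
ft x 1.8 y -0.1 z 1.9 yaw 100.0 [0.6438 0.1341 0.1233] t 3.08
```

```bash

python3 -m handwheel '[{"dx":-0.67,"dy":0.22,"dz":0,"wx":0,"wy":0,"wz":0.13,"claw":0}]'>/dev/null; python3 sh.py
python3 -m handwheel '[{"dx":-0.67,"dy":0.22,"dz":0,"wx":0,"wy":0,"wz":0.13,"claw":0}]'>/dev/null; python3 sh.py
```

```text
ft x 2.8 y 1.0 z 2.0 yaw 92.6 [0.6471 0.1281 0.1233] t 3.20
ft x 3.1 y 1.0 z 2.9 yaw 85.2 [0.6498 0.1216 0.1233] t 3.33
```

```bash

python3 -m handwheel '[{"dx":-0.4,"dy":0.13,"dz":0,"wx":0,"wy":0,"wz":0.08,"claw":0}]'>/dev/null; python3 sh.py
python3 -m handwheel '[{"dx":0.8,"dy":0,"dz":0,"wx":0,"wy":0,"wz":0,"claw":0},{"dx":0,"dy":0,"dz":-4,"wx":0,"wy":0,"wz":0,"claw":0},{"dx":0,"dy":0,"dz":0,"wx":0,"wy":0,"wz":0,"claw":0}]' >/dev/null; python3 sh.py; python3 plan.py B -147.7 6
```

```text
ft x 3.9 y 1.6 z 2.4 yaw 80.6 [0.6508 0.1174 0.1233] t 3.45
ft x 0.4 y 0.2 z -0.3 yaw 80.9 [0.6526 0.1256 0.1652] t 3.83
n 5 wz/row -0.144 dz/row 0.1
 dx -1.64 dy -3.58
 dx -1.11 dy -3.78
 dx -0.55 dy -3.90
 dx 0.02 dy -3.94
 dx 0.58 dy -3.89
```

```bash

python3 -m handwheel '[{"dx":-1.64,"dy":-3.58,"dz":0.1,"wx":0,"wy":0,"wz":-0.144,"claw":0},{"dx":-1.11,"dy":-3.78,"dz":0.1,"wx":0,"wy":0,"wz":-0.144,"claw":0},{"dx":-0.55,"dy":-3.9,"dz":0.1,"wx":0,"wy":0,"wz":-0.144,"claw":0},{"dx":0.02,"dy":-3.94,"dz":0.1,"wx":0,"wy":0,"wz":-0.144,"claw":0},{"dx":0.58,"dy":-3.89,"dz":0.1,"wx":0,"wy":0,"wz":-0.144,"claw":0},{"dx":0,"dy":0,"dz":0,"wx":0,"wy":0,"wz":0,"claw":0}]' >/dev/null; python3 sh.py; python3 plan.py B -147.7 6 .122
```

```text
ft x -0.4 y -0.1 z -0.6 yaw 122.2 [0.4592 0.0724 0.1572] t 4.58
n 1 wz/row -0.001 dz/row 3.52
 dx -0.16 dy 0.34
```

```bash

python3 -m handwheel '[{"dx":-0.1,"dy":0.2,"dz":3.4,"wx":0,"wy":0,"wz":0,"claw":0},{"dx":0,"dy":0,"dz":0,"wx":0,"wy":0,"wz":0,"claw":0}]' >/dev/null; python3 sh.py
python3 -m handwheel '[{"dx":0.6,"dy":0,"dz":0,"wx":0,"wy":0,"wz":0,"claw":0}]'>/dev/null; python3 sh.py
python3 -m handwheel '[{"dx":0.67,"dy":-0.22,"dz":0,"wx":0,"wy":0,"wz":0.13,"claw":0}]'>/dev/null; python3 sh.py
python3 -m handwheel '[{"dx":0.67,"dy":-0.22,"dz":0,"wx":0,"wy":0,"wz":0.13,"claw":0}]'>/dev/null; python3 sh.py
python3 -m handwheel '[{"dx":0.67,"dy":-0.22,"dz":0,"wx":0,"wy":0,"wz":0.13,"claw":0}]'>/dev/null; python3 sh.py
python3 -m handwheel '[{"dx":0.67,"dy":-0.22,"dz":0,"wx":0,"wy":0,"wz":0.13,"claw":0}]'>/dev/null; python3 sh.py
```

```text
ft x 0.2 y 0.1 z -0.4 yaw 122.1 [0.4629 0.0731 0.1217] t 4.83
ft x -0.9 y -0.4 z 0.2 yaw 122.0 [0.4606 0.0781 0.1235] t 4.95
ft x -0.5 y 0.2 z 0.1 yaw 114.5 [0.4552 0.083  0.1238] t 5.08
ft x -1.7 y -0.5 z 1.4 yaw 106.9 [0.4502 0.0882 0.1238] t 5.20
ft x -2.2 y -0.3 z 2.1 yaw 99.4 [0.446  0.094  0.1238] t 5.33
ft x -2.6 y 0.2 z 1.5 yaw 92.0 [0.4427 0.1002 0.1238] t 5.45
```

```bash

python3 -m handwheel '[{"dx":0.67,"dy":-0.22,"dz":0,"wx":0,"wy":0,"wz":0.13,"claw":0}]'>/dev/null; python3 sh.py
python3 -m handwheel '[{"dx":0.4,"dy":-0.13,"dz":0,"wx":0,"wy":0,"wz":0.08,"claw":0}]'>/dev/null; python3 sh.py
python3 -m handwheel '[{"dx":-0.8,"dy":0,"dz":0,"wx":0,"wy":0,"wz":0,"claw":0},{"dx":0,"dy":0,"dz":-4,"wx":0,"wy":0,"wz":0,"claw":0},{"dx":0,"dy":0,"dz":0,"wx":0,"wy":0,"wz":0,"claw":0}]' >/dev/null; python3 sh.py; python3 plan.py R -62.3 6; python3 plan.py L 142.1 6
```

```text
ft x -3.5 y 0.4 z 1.7 yaw 84.5 [0.4401 0.1068 0.1237] t 5.58
ft x -3.4 y 1.4 z 2.9 yaw 80.0 [0.4391 0.111  0.1237] t 5.70
ft x 0.6 y 0.0 z 1.0 yaw 80.3 [0.439  0.1025 0.1652] t 6.08
n 4 wz/row -0.163 dz/row 0.13
 dx -1.20 dy 3.85
 dx -1.81 dy 3.61
 dx -2.37 dy 3.27
 dx -2.87 dy 2.84
n 6 wz/row -0.18 dz/row 0.09
 dx 1.30 dy 0.82
 dx 1.13 dy 1.04
 dx 0.92 dy 1.22
 dx 0.69 dy 1.37
 dx 0.44 dy 1.47
 dx 0.17 dy 1.52
```

```bash

python3 -m handwheel '[{"dx":-1.2,"dy":3.85,"dz":0.1,"wx":0,"wy":0,"wz":-0.163,"claw":0},{"dx":-1.81,"dy":3.61,"dz":0.1,"wx":0,"wy":0,"wz":-0.163,"claw":0},{"dx":-2.37,"dy":3.27,"dz":0.1,"wx":0,"wy":0,"wz":-0.163,"claw":0},{"dx":-2.87,"dy":2.84,"dz":0.1,"wx":0,"wy":0,"wz":-0.163,"claw":0},{"dx":0,"dy":0,"dz":0,"wx":0,"wy":0,"wz":0,"claw":0}]' >/dev/null; python3 sh.py; python3 plan.py R -62.3 6 .122
```

```text
ft x 0.7 y 0.4 z 0.5 yaw 117.6 [0.5831 0.0265 0.1584] t 6.70
n 1 wz/row -0.002 dz/row 3.64
 dx 0.25 dy 0.11
```

```bash

python3 -m handwheel '[{"dx":0.2,"dy":0.1,"dz":3.5,"wx":0,"wy":0,"wz":0,"claw":0},{"dx":0,"dy":0,"dz":0,"wx":0,"wy":0,"wz":0,"claw":0}]' >/dev/null; python3 sh.py
python3 -m handwheel '[{"dx":0,"dy":-0.6,"dz":0,"wx":0,"wy":0,"wz":0,"claw":0}]'>/dev/null; python3 sh.py
python3 -m handwheel '[{"dx":-0.27,"dy":-0.63,"dz":0,"wx":0,"wy":0,"wz":0.13,"claw":0}]'>/dev/null; python3 sh.py
python3 -m handwheel '[{"dx":-0.27,"dy":-0.63,"dz":0,"wx":0,"wy":0,"wz":0.13,"claw":0}]'>/dev/null; python3 sh.py
python3 -m handwheel '[{"dx":-0.27,"dy":-0.63,"dz":0,"wx":0,"wy":0,"wz":0.13,"claw":0}]'>/dev/null; python3 sh.py
python3 -m handwheel '[{"dx":-0.27,"dy":-0.63,"dz":0,"wx":0,"wy":0,"wz":0.13,"claw":0}]'>/dev/null; python3 sh.py
```

```text
ft x 0.2 y -0.2 z -0.0 yaw 117.6 [0.5797 0.0315 0.1222] t 6.95
ft x -0.8 y 0.3 z -0.4 yaw 117.6 [0.5762 0.0286 0.1247] t 7.08
ft x -0.2 y 1.9 z -0.1 yaw 110.0 [0.572  0.0231 0.1252] t 7.20
ft x 0.4 y 1.8 z 0.9 yaw 102.4 [0.5671 0.0183 0.1253] t 7.33
ft x -0.6 y 2.1 z 0.6 yaw 95.0 [0.5615 0.0143 0.1253] t 7.45
ft x 1.1 y 1.8 z -0.3 yaw 87.5 [0.5555 0.0111 0.1253] t 7.58
```

```bash

python3 -m handwheel '[{"dx":-0.27,"dy":-0.63,"dz":0,"wx":0,"wy":0,"wz":0.13,"claw":0}]'>/dev/null; python3 sh.py
python3 -m handwheel '[{"dx":-0.27,"dy":-0.63,"dz":0,"wx":0,"wy":0,"wz":0.13,"claw":0}]'>/dev/null; python3 sh.py
```

```text
ft x 0.6 y 2.0 z 0.8 yaw 80.1 [0.5492 0.0087 0.1253] t 7.70
ft x 1.5 y 2.5 z -0.1 yaw 72.6 [0.5427 0.0071 0.1253] t 7.83
```

```bash

python3 -m handwheel '[{"dx":-0.27,"dy":-0.63,"dz":0,"wx":0,"wy":0,"wz":0.13,"claw":0}]'>/dev/null; python3 sh.py
python3 -m handwheel '[{"dx":0,"dy":0.8,"dz":0,"wx":0,"wy":0,"wz":0,"claw":0},{"dx":0,"dy":0,"dz":-4,"wx":0,"wy":0,"wz":0,"claw":0},{"dx":0,"dy":0,"dz":0,"wx":0,"wy":0,"wz":0,"claw":0}]' >/dev/null; python3 sh.py; python3 plan.py L 142.1 6
```

```text
ft x 0.9 y 3.0 z -0.3 yaw 65.2 [0.5359 0.0064 0.1253] t 7.95
ft x 0.4 y -0.7 z 0.4 yaw 65.6 [0.5446 0.0028 0.1666] t 8.32
n 8 wz/row -0.167 dz/row 0.08
 dx 1.69 dy -1.37
 dx 1.89 dy -1.07
 dx 2.04 dy -0.74
 dx 2.14 dy -0.39
 dx 2.17 dy -0.03
 dx 2.15 dy 0.33
 dx 2.06 dy 0.68
 dx 1.92 dy 1.01
```

```bash

python3 -m handwheel '[{"dx":1.69,"dy":-1.37,"dz":0.1,"wx":0,"wy":0,"wz":-0.167,"claw":0},{"dx":1.89,"dy":-1.07,"dz":0.1,"wx":0,"wy":0,"wz":-0.167,"claw":0},{"dx":2.04,"dy":-0.74,"dz":0.1,"wx":0,"wy":0,"wz":-0.167,"claw":0},{"dx":2.14,"dy":-0.39,"dz":0.1,"wx":0,"wy":0,"wz":-0.167,"claw":0},{"dx":2.17,"dy":-0.03,"dz":0.1,"wx":0,"wy":0,"wz":-0.167,"claw":0},{"dx":2.15,"dy":0.33,"dz":0.1,"wx":0,"wy":0,"wz":-0.167,"claw":0},{"dx":2.06,"dy":0.68,"dz":0.1,"wx":0,"wy":0,"wz":-0.167,"claw":0},{"dx":1.92,"dy":1.01,"dz":0.1,"wx":0,"wy":0,"wz":-0.167,"claw":0}]' >/dev/null; python3 -m handwheel '[{"dx":0,"dy":0,"dz":0,"wx":0,"wy":0,"wz":0,"claw":0}]' >/dev/null; python3 sh.py; python3 plan.py L 142.1 6 .122
```

```text
ft x -0.4 y -0.4 z -0.3 yaw 142.3 [0.4991 0.1726 0.1559] t 9.45
n 1 wz/row 0.003 dz/row 3.39
 dx -0.22 dy -0.06
```

```bash

python3 -m handwheel '[{"dx":-0.2,"dy":0,"dz":3.3,"wx":0,"wy":0,"wz":0,"claw":0},{"dx":0,"dy":0,"dz":0,"wx":0,"wy":0,"wz":0,"claw":0}]' >/dev/null; python3 sh.py
python3 -m handwheel '[{"dx":0,"dy":0.6,"dz":0,"wx":0,"wy":0,"wz":0,"claw":0}]'>/dev/null; python3 sh.py
python3 -m handwheel '[{"dx":0.27,"dy":0.63,"dz":0,"wx":0,"wy":0,"wz":0.13,"claw":0}]'>/dev/null; python3 sh.py
python3 -m handwheel '[{"dx":0.27,"dy":0.63,"dz":0,"wx":0,"wy":0,"wz":0.13,"claw":0}]'>/dev/null; python3 sh.py
python3 -m handwheel '[{"dx":0.27,"dy":0.63,"dz":0,"wx":0,"wy":0,"wz":0.13,"claw":0}]'>/dev/null; python3 sh.py
python3 -m handwheel '[{"dx":0.27,"dy":0.63,"dz":0,"wx":0,"wy":0,"wz":0.13,"claw":0}]'>/dev/null; python3 sh.py
```

```text
ft x 0.2 y 0.2 z 0.3 yaw 141.9 [0.5002 0.1689 0.1216] t 9.70
ft x 0.2 y 0.3 z -1.0 yaw 141.9 [0.505  0.1744 0.1236] t 9.82
ft x 0.2 y -0.1 z 0.3 yaw 134.3 [0.5072 0.1815 0.124 ] t 9.95
ft x 0.2 y -1.1 z 1.1 yaw 126.8 [0.5096 0.1882 0.124 ] t 10.07
ft x 0.4 y -1.0 z -0.2 yaw 119.4 [0.5129 0.1943 0.124 ] t 10.20
ft x -0.2 y -0.9 z 1.2 yaw 111.9 [0.517  0.1998 0.124 ] t 10.32
```

```bash

python3 -m handwheel '[{"dx":0.27,"dy":0.63,"dz":0,"wx":0,"wy":0,"wz":0.13,"claw":0}]'>/dev/null; python3 sh.py
python3 -m handwheel '[{"dx":0.27,"dy":0.63,"dz":0,"wx":0,"wy":0,"wz":0.13,"claw":0}]'>/dev/null; python3 sh.py
python3 -m handwheel '[{"dx":0.27,"dy":0.63,"dz":0,"wx":0,"wy":0,"wz":0.13,"claw":0}]'>/dev/null; python3 sh.py
```

```text
ft x -0.2 y -2.3 z 0.9 yaw 104.5 [0.5217 0.2048 0.1239] t 10.45
ft x -0.1 y -2.5 z 1.6 yaw 97.1 [0.527  0.209  0.1239] t 10.57
ft x -0.7 y -3.6 z 0.2 yaw 89.6 [0.5327 0.2125 0.1239] t 10.70
```

```bash

python3 -m handwheel '[{"dx":0,"dy":-0.8,"dz":0,"wx":0,"wy":0,"wz":0,"claw":0},{"dx":0,"dy":0,"dz":-4,"wx":0,"wy":0,"wz":0,"claw":0},{"dx":0,"dy":0,"dz":0,"wx":0,"wy":0,"wz":0,"claw":0}]' >/dev/null; python3 sh.py; python3 plan.py T -9.4 8
```

```text
ft x -0.1 y -0.3 z 0.5 yaw 90.0 [0.5254 0.2122 0.1658] t 11.07
n 3 wz/row 0.055 dz/row 0.19
 dx -3.06 dy 4.26
 dx -2.83 dy 4.42
 dx -2.58 dy 4.57
```

```bash

python3 -m handwheel '[{"dx":-3.06,"dy":4.26,"dz":0.1,"wx":0,"wy":0,"wz":0.055,"claw":0},{"dx":-2.83,"dy":4.42,"dz":0.1,"wx":0,"wy":0,"wz":0.055,"claw":0},{"dx":-2.58,"dy":4.57,"dz":0.1,"wx":0,"wy":0,"wz":0.055,"claw":0},{"dx":0,"dy":0,"dz":0,"wx":0,"wy":0,"wz":0,"claw":0}]' >/dev/null; python3 sh.py; python3 plan.py T -9.4 7 .122
```

```text
ft x 0.2 y -0.4 z 0.4 yaw 80.2 [0.6537 0.1157 0.1595] t 11.57
n 1 wz/row -0.007 dz/row 3.75
 dx 0.35 dy -0.12
```

```bash

python3 -m handwheel '[{"dx":0.3,"dy":-0.1,"dz":0.2,"wx":0,"wy":0,"wz":0,"claw":0},{"dx":0,"dy":0,"dz":3.4,"wx":0,"wy":0,"wz":0,"claw":0},{"dx":0,"dy":0,"dz":0,"wx":0,"wy":0,"wz":0,"claw":0}]' >/dev/null; python3 sh.py
python3 -m handwheel '[{"dx":-0.7,"dy":0,"dz":0,"wx":0,"wy":0,"wz":0,"claw":0}]'>/dev/null; python3 sh.py
python3 -m handwheel '[{"dx":-0.67,"dy":0.22,"dz":0,"wx":0,"wy":0,"wz":0.13,"claw":0}]'>/dev/null; python3 sh.py
python3 -m handwheel '[{"dx":-0.67,"dy":0.22,"dz":0,"wx":0,"wy":0,"wz":0.13,"claw":0}]'>/dev/null; python3 sh.py
python3 -m handwheel '[{"dx":-0.67,"dy":0.22,"dz":0,"wx":0,"wy":0,"wz":0.13,"claw":0}]'>/dev/null; python3 sh.py
```

```text
ft x -0.0 y 0.1 z -0.3 yaw 80.5 [0.6494 0.1239 0.1221] t 11.95
ft x 2.8 y 1.0 z 0.8 yaw 80.5 [0.6502 0.1167 0.1248] t 12.07
ft x 2.6 y -0.0 z 2.7 yaw 72.8 [0.6517 0.1089 0.1253] t 12.20
ft x 3.9 y -0.1 z 2.8 yaw 65.3 [0.652  0.1019 0.1253] t 12.32
ft x 4.9 y 0.0 z 3.8 yaw 57.8 [0.6514 0.0951 0.1253] t 12.45
```

```bash

python3 -m handwheel '[{"dx":-0.67,"dy":0.22,"dz":0,"wx":0,"wy":0,"wz":0.13,"claw":0}]'>/dev/null; python3 sh.py
python3 -m handwheel '[{"dx":0.8,"dy":0,"dz":0,"wx":0,"wy":0,"wz":0,"claw":0},{"dx":0,"dy":0,"dz":-4,"wx":0,"wy":0,"wz":0,"claw":0},{"dx":0,"dy":0,"dz":0,"wx":0,"wy":0,"wz":0,"claw":0},{"dx":0,"dy":0,"dz":0,"wx":0,"wy":0,"wz":0,"claw":0}]' >/dev/null; python3 sh.py; python3 plan.py B -170 8
```

```text
ft x 6.3 y 1.3 z 3.9 yaw 50.4 [0.6499 0.0883 0.1253] t 12.57
ft x 0.3 y -0.8 z -0.6 yaw 50.7 [0.6542 0.0944 0.1641] t 13.07
n 5 wz/row -0.172 dz/row 0.08
 dx -2.77 dy -3.09
 dx -2.19 dy -3.52
 dx -1.56 dy -3.85
 dx -0.88 dy -4.06
 dx -0.17 dy -4.15
```

```bash
python3 plan.py B 170 8
```

```text
n 4 wz/row -0.128 dz/row 0.1
 dx -3.27 dy -4.33
 dx -2.70 dy -4.71
 dx -2.07 dy -5.02
 dx -1.42 dy -5.24
```

```bash

python3 -m handwheel '[{"dx":-3.27,"dy":-4.33,"dz":0.1,"wx":0,"wy":0,"wz":-0.128,"claw":0},{"dx":-2.7,"dy":-4.71,"dz":0.1,"wx":0,"wy":0,"wz":-0.128,"claw":0},{"dx":-2.07,"dy":-5.02,"dz":0.1,"wx":0,"wy":0,"wz":-0.128,"claw":0},{"dx":-1.42,"dy":-5.24,"dz":0.1,"wx":0,"wy":0,"wz":-0.128,"claw":0},{"dx":0,"dy":0,"dz":0,"wx":0,"wy":0,"wz":0,"claw":0},{"dx":0,"dy":0,"dz":0,"wx":0,"wy":0,"wz":0,"claw":0}]' >/dev/null; python3 sh.py; python3 plan.py B 170 7 .122
```

```text
ft x -0.2 y 0.4 z 0.9 yaw 80.0 [0.4377 0.103  0.1599] t 13.82
n 1 wz/row -0.001 dz/row 3.79
 dx 0.06 dy -0.04
```

Two settling rows remove the residual, so from here I can chain the transit, descent and push.

```bash

python3 -m handwheel '[{"dx":0,"dy":0,"dz":3.7,"wx":0,"wy":0,"wz":0,"claw":0},{"dx":0,"dy":0,"dz":0,"wx":0,"wy":0,"wz":0,"claw":0}]' >/dev/null; python3 sh.py
python3 -m handwheel '[{"dx":0.7,"dy":0,"dz":0,"wx":0,"wy":0,"wz":0,"claw":0}]'>/dev/null; python3 sh.py
python3 -m handwheel '[{"dx":0.67,"dy":-0.22,"dz":0,"wx":0,"wy":0,"wz":0.13,"claw":0}]'>/dev/null; python3 sh.py
python3 -m handwheel '[{"dx":0.67,"dy":-0.22,"dz":0,"wx":0,"wy":0,"wz":0.13,"claw":0}]'>/dev/null; python3 sh.py
python3 -m handwheel '[{"dx":0.67,"dy":-0.22,"dz":0,"wx":0,"wy":0,"wz":0.13,"claw":0}]'>/dev/null; python3 sh.py
python3 -m handwheel '[{"dx":0.67,"dy":-0.22,"dz":0,"wx":0,"wy":0,"wz":0.13,"claw":0}]'>/dev/null; python3 sh.py
```

```text
ft x 0.1 y 0.4 z -0.1 yaw 79.9 [0.4369 0.1021 0.1213] t 14.07
ft x -0.2 y 0.2 z -0.8 yaw 79.8 [0.4391 0.1092 0.1234] t 14.20
ft x -3.8 y 1.1 z 1.2 yaw 72.3 [0.4382 0.1167 0.1237] t 14.32
ft x -4.8 y -0.3 z 3.5 yaw 64.7 [0.4377 0.1238 0.1237] t 14.45
ft x -6.0 y 0.0 z 3.1 yaw 57.3 [0.4383 0.1308 0.1236] t 14.57
ft x -6.8 y 1.7 z 4.6 yaw 49.9 [0.4397 0.1377 0.1236] t 14.70
```

```bash

python3 -m handwheel '[{"dx":0.67,"dy":-0.22,"dz":0,"wx":0,"wy":0,"wz":0.13,"claw":0}]'>/dev/null; python3 sh.py
python3 -m handwheel '[{"dx":-0.8,"dy":0,"dz":0,"wx":0,"wy":0,"wz":0,"claw":0},{"dx":0,"dy":0,"dz":-4,"wx":0,"wy":0,"wz":0,"claw":0},{"dx":0,"dy":0,"dz":0,"wx":0,"wy":0,"wz":0,"claw":0},{"dx":0,"dy":0,"dz":0,"wx":0,"wy":0,"wz":0,"claw":0}]' >/dev/null; python3 sh.py; python3 plan.py T -39.6 7
```

```text
ft x -7.0 y -0.8 z 4.0 yaw 42.4 [0.442  0.1442 0.1234] t 14.82
ft x -0.1 y 1.0 z 0.9 yaw 42.8 [0.4366 0.1388 0.1631] t 15.32
n 4 wz/row -0.033 dz/row 0.08
 dx 3.18 dy 4.61
 dx 3.02 dy 4.71
 dx 2.86 dy 4.81
 dx 2.70 dy 4.90
```

```bash

python3 -m handwheel '[{"dx":3.18,"dy":4.61,"dz":0.1,"wx":0,"wy":0,"wz":-0.033,"claw":0},{"dx":3.02,"dy":4.71,"dz":0.1,"wx":0,"wy":0,"wz":-0.033,"claw":0},{"dx":2.86,"dy":4.81,"dz":0.1,"wx":0,"wy":0,"wz":-0.033,"claw":0},{"dx":2.7,"dy":4.9,"dz":0.1,"wx":0,"wy":0,"wz":-0.033,"claw":0},{"dx":0,"dy":0,"dz":0,"wx":0,"wy":0,"wz":0,"claw":0},{"dx":0,"dy":0,"dz":0,"wx":0,"wy":0,"wz":0,"claw":0},{"dx":0,"dy":0,"dz":3.6,"wx":0,"wy":0,"wz":0,"claw":0},{"dx":0,"dy":0,"dz":0,"wx":0,"wy":0,"wz":0,"claw":0}]' >/dev/null; python3 sh.py
python3 -m handwheel '[{"dx":-0.7,"dy":0,"dz":0,"wx":0,"wy":0,"wz":0,"claw":0}]'>/dev/null; python3 sh.py
python3 -m handwheel '[{"dx":-0.67,"dy":0.22,"dz":0,"wx":0,"wy":0,"wz":0.13,"claw":0}]'>/dev/null; python3 sh.py
python3 -m handwheel '[{"dx":-0.67,"dy":0.22,"dz":0,"wx":0,"wy":0,"wz":0.13,"claw":0}]'>/dev/null; python3 sh.py
```

```text
ft x -0.4 y 0.7 z 0.5 yaw 50.3 [0.6527 0.0898 0.121 ] t 16.32
ft x 7.6 y 0.8 z 4.7 yaw 50.3 [0.6504 0.0845 0.1238] t 16.45
ft x 8.0 y -2.4 z 6.7 yaw 42.7 [0.6483 0.078  0.1243] t 16.57
ft x 8.2 y -2.9 z 6.3 yaw 35.1 [0.6451 0.072  0.1244] t 16.70
```

```bash

python3 -m handwheel '[{"dx":0.8,"dy":0,"dz":0,"wx":0,"wy":0,"wz":0,"claw":0},{"dx":0,"dy":0,"dz":-4,"wx":0,"wy":0,"wz":0,"claw":0},{"dx":0,"dy":0,"dz":0,"wx":0,"wy":0,"wz":0,"claw":0},{"dx":0,"dy":0,"dz":0,"wx":0,"wy":0,"wz":0,"claw":0}]' >/dev/null; python3 sh.py; python3 plan.py R -114.8 7;python3 plan.py L 89.6 7
```

```text
ft x 0.9 y 0.1 z -0.1 yaw 35.5 [0.6511 0.0759 0.1632] t 17.20
n 3 wz/row -0.173 dz/row 0.11
 dx -4.37 dy -0.08
 dx -4.29 dy -0.83
 dx -4.08 dy -1.55
n 6 wz/row -0.157 dz/row 0.05
 dx -0.38 dy -3.07
 dx 0.10 dy -3.09
 dx 0.58 dy -3.04
 dx 1.05 dy -2.91
 dx 1.50 dy -2.70
 dx 1.90 dy -2.44
```

```bash

python3 -m handwheel '[{"dx":-4.37,"dy":-0.08,"dz":0.1,"wx":0,"wy":0,"wz":-0.173,"claw":0},{"dx":-4.29,"dy":-0.83,"dz":0.1,"wx":0,"wy":0,"wz":-0.173,"claw":0},{"dx":-4.08,"dy":-1.55,"dz":0.1,"wx":0,"wy":0,"wz":-0.173,"claw":0},{"dx":0,"dy":0,"dz":0,"wx":0,"wy":0,"wz":0,"claw":0},{"dx":0,"dy":0,"dz":0,"wx":0,"wy":0,"wz":0,"claw":0},{"dx":0,"dy":0,"dz":3.7,"wx":0,"wy":0,"wz":0,"claw":0},{"dx":0,"dy":0,"dz":0,"wx":0,"wy":0,"wz":0,"claw":0}]' >/dev/null; python3 sh.py
python3 -m handwheel '[{"dx":0,"dy":-0.7,"dz":0,"wx":0,"wy":0,"wz":0,"claw":0}]'>/dev/null; python3 sh.py
python3 -m handwheel '[{"dx":-0.27,"dy":-0.63,"dz":0,"wx":0,"wy":0,"wz":0.13,"claw":0}]'>/dev/null; python3 sh.py
python3 -m handwheel '[{"dx":-0.27,"dy":-0.63,"dz":0,"wx":0,"wy":0,"wz":0.13,"claw":0}]'>/dev/null; python3 sh.py
python3 -m handwheel '[{"dx":-0.27,"dy":-0.63,"dz":0,"wx":0,"wy":0,"wz":0.13,"claw":0}]'>/dev/null; python3 sh.py
python3 -m handwheel '[{"dx":-0.27,"dy":-0.63,"dz":0,"wx":0,"wy":0,"wz":0.13,"claw":0}]'>/dev/null; python3 sh.py
```

```text
ft x 0.6 y 0.5 z -0.6 yaw 65.1 [0.542  0.0023 0.121 ] t 18.07
ft x 0.1 y 0.5 z -1.2 yaw 65.1 [0.5368 0.0046 0.1233] t 18.20
ft x 0.4 y 0.3 z 0.0 yaw 57.5 [0.5299 0.0052 0.1239] t 18.32
ft x 0.8 y 1.7 z 0.4 yaw 49.9 [0.5231 0.0062 0.124 ] t 18.45
ft x 0.6 y 2.3 z 0.6 yaw 42.5 [0.5166 0.0082 0.1241] t 18.57
ft x 0.2 y 2.4 z 0.6 yaw 35.0 [0.5105 0.0109 0.1241] t 18.70
```

```bash

python3 -m handwheel '[{"dx":-0.27,"dy":-0.63,"dz":0,"wx":0,"wy":0,"wz":0.13,"claw":0}]'>/dev/null; python3 sh.py
python3 -m handwheel '[{"dx":-0.27,"dy":-0.63,"dz":0,"wx":0,"wy":0,"wz":0.13,"claw":0}]'>/dev/null; python3 sh.py
python3 -m handwheel '[{"dx":-0.27,"dy":-0.63,"dz":0,"wx":0,"wy":0,"wz":0.13,"claw":0}]'>/dev/null; python3 sh.py
```

```text
ft x 1.0 y 4.9 z 0.7 yaw 27.6 [0.5048 0.0144 0.1241] t 18.82
ft x 1.3 y 5.7 z 1.4 yaw 20.1 [0.4995 0.0185 0.1241] t 18.95
ft x 2.3 y 8.1 z 1.4 yaw 12.7 [0.4948 0.0232 0.1241] t 19.07
```

```bash

python3 -m handwheel '[{"dx":0,"dy":0.8,"dz":0,"wx":0,"wy":0,"wz":0,"claw":0},{"dx":0,"dy":0,"dz":-4,"wx":0,"wy":0,"wz":0,"claw":0},{"dx":0,"dy":0,"dz":0,"wx":0,"wy":0,"wz":0,"claw":0},{"dx":0,"dy":0,"dz":0,"wx":0,"wy":0,"wz":0,"claw":0}]' >/dev/null; python3 sh.py; python3 plan.py L 89.6 7; python3 -c "
from geo import *
print(monitor.observe()['qpos'].round(2))"
```

```text
ft x -0.2 y -1.1 z 0.3 yaw 13.1 [0.4959 0.0159 0.163 ] t 19.57
n 8 wz/row -0.167 dz/row 0.04
 dx 0.92 dy -2.31
 dx 1.29 dy -2.13
 dx 1.62 dy -1.88
 dx 1.91 dy -1.59
 dx 2.15 dy -1.25
 dx 2.33 dy -0.87
 dx 2.44 dy -0.47
 dx 2.48 dy -0.06
[-0.77  0.58  0.87  2.03 -0.61  0.81 -0.88]
```

```bash

python3 -m handwheel '[{"dx":0.92,"dy":-2.31,"dz":0.05,"wx":0,"wy":0,"wz":-0.167,"claw":0},{"dx":1.29,"dy":-2.13,"dz":0.05,"wx":0,"wy":0,"wz":-0.167,"claw":0},{"dx":1.62,"dy":-1.88,"dz":0.05,"wx":0,"wy":0,"wz":-0.167,"claw":0},{"dx":1.91,"dy":-1.59,"dz":0.05,"wx":0,"wy":0,"wz":-0.167,"claw":0},{"dx":2.15,"dy":-1.25,"dz":0.05,"wx":0,"wy":0,"wz":-0.167,"claw":0},{"dx":2.33,"dy":-0.87,"dz":0.05,"wx":0,"wy":0,"wz":-0.167,"claw":0},{"dx":2.44,"dy":-0.47,"dz":0.05,"wx":0,"wy":0,"wz":-0.167,"claw":0},{"dx":2.48,"dy":-0.06,"dz":0.05,"wx":0,"wy":0,"wz":-0.167,"claw":0}]'>/dev/null
python3 -m handwheel '[{"dx":0,"dy":0,"dz":0,"wx":0,"wy":0,"wz":0,"claw":0},{"dx":0,"dy":0,"dz":0,"wx":0,"wy":0,"wz":0,"claw":0},{"dx":0,"dy":0,"dz":3.7,"wx":0,"wy":0,"wz":0,"claw":0},{"dx":0,"dy":0,"dz":0,"wx":0,"wy":0,"wz":0,"claw":0}]' >/dev/null; python3 sh.py; python3 plan.py L 89.6 0 .122
```

```text
ft x -1.0 y -0.2 z -0.2 yaw 89.4 [0.5247 0.211  0.1202] t 21.07
n 1 wz/row -0.004 dz/row -0.18
 dx 0.14 dy 0.78
```

```bash

python3 -m handwheel '[{"dx":0.1,"dy":0.7,"dz":0,"wx":0,"wy":0,"wz":0,"claw":0}]'>/dev/null; python3 sh.py
python3 -m handwheel '[{"dx":0.27,"dy":0.63,"dz":0,"wx":0,"wy":0,"wz":0.13,"claw":0}]'>/dev/null; python3 sh.py
python3 -m handwheel '[{"dx":0.27,"dy":0.63,"dz":0,"wx":0,"wy":0,"wz":0.13,"claw":0}]'>/dev/null; python3 sh.py
python3 -m handwheel '[{"dx":0.27,"dy":0.63,"dz":0,"wx":0,"wy":0,"wz":0.13,"claw":0}]'>/dev/null; python3 sh.py
python3 -m handwheel '[{"dx":0.27,"dy":0.63,"dz":0,"wx":0,"wy":0,"wz":0.13,"claw":0}]'>/dev/null; python3 sh.py
python3 -m handwheel '[{"dx":0.27,"dy":0.63,"dz":0,"wx":0,"wy":0,"wz":0.13,"claw":0}]'>/dev/null; python3 sh.py
```

```text
ft x -0.8 y -1.8 z 0.4 yaw 89.4 [0.5333 0.2128 0.1227] t 21.20
ft x -0.8 y -0.7 z -0.0 yaw 81.9 [0.5403 0.2157 0.1232] t 21.32
ft x -0.3 y -2.4 z 0.5 yaw 74.3 [0.5467 0.2178 0.1232] t 21.45
ft x -2.1 y -3.9 z 0.5 yaw 66.9 [0.5533 0.2188 0.1231] t 21.57
ft x -1.8 y -4.4 z 1.7 yaw 59.4 [0.5599 0.219  0.123 ] t 21.70
ft x -2.6 y -6.4 z 1.4 yaw 52.0 [0.5664 0.2184 0.1229] t 21.82
```

```bash

python3 -m handwheel '[{"dx":0.27,"dy":0.63,"dz":0,"wx":0,"wy":0,"wz":0.13,"claw":0}]'>/dev/null; python3 sh.py
python3 -m handwheel '[{"dx":0,"dy":-0.8,"dz":0,"wx":0,"wy":0,"wz":0,"claw":0},{"dx":0,"dy":0,"dz":-4,"wx":0,"wy":0,"wz":0,"claw":0},{"dx":0,"dy":0,"dz":0,"wx":0,"wy":0,"wz":0,"claw":0},{"dx":0,"dy":0,"dz":0,"wx":0,"wy":0,"wz":0,"claw":0}]' >/dev/null; python3 sh.py; python3 plan.py T -54.9 7
```

```text
ft x -1.9 y -7.5 z 1.6 yaw 44.6 [0.5728 0.2169 0.1228] t 21.95
ft x -0.3 y -0.4 z 0.8 yaw 44.9 [0.5672 0.2222 0.1622] t 22.45
n 3 wz/row 0.057 dz/row 0.07
 dx -1.49 dy 5.42
 dx -1.18 dy 5.49
 dx -0.87 dy 5.55
```

```bash

python3 -m handwheel '[{"dx":-1.49,"dy":5.42,"dz":0.05,"wx":0,"wy":0,"wz":0.057,"claw":0},{"dx":-1.18,"dy":5.49,"dz":0.05,"wx":0,"wy":0,"wz":0.057,"claw":0},{"dx":-0.87,"dy":5.55,"dz":0.05,"wx":0,"wy":0,"wz":0.057,"claw":0},{"dx":0,"dy":0,"dz":0,"wx":0,"wy":0,"wz":0,"claw":0},{"dx":0,"dy":0,"dz":0,"wx":0,"wy":0,"wz":0,"claw":0},{"dx":0,"dy":0,"dz":3.7,"wx":0,"wy":0,"wz":0,"claw":0},{"dx":0,"dy":0,"dz":0,"wx":0,"wy":0,"wz":0,"claw":0}]' >/dev/null; python3 sh.py
python3 -m handwheel '[{"dx":-0.7,"dy":0,"dz":0,"wx":0,"wy":0,"wz":0,"claw":0}]'>/dev/null; python3 sh.py
python3 -m handwheel '[{"dx":-0.67,"dy":0.22,"dz":0,"wx":0,"wy":0,"wz":0.13,"claw":0}]'>/dev/null; python3 sh.py
```

```text
ft x -0.5 y 0.0 z -0.6 yaw 35.1 [0.6483 0.0765 0.1212] t 23.32
ft x 5.3 y -1.0 z 2.1 yaw 35.1 [0.6444 0.0717 0.1241] t 23.45
ft x 7.5 y -1.3 z 5.2 yaw 27.5 [0.6407 0.0661 0.1248] t 23.57
```

```bash

python3 -m handwheel '[{"dx":-0.67,"dy":0.22,"dz":0,"wx":0,"wy":0,"wz":0.13,"claw":0}]'>/dev/null; python3 sh.py
python3 -m handwheel '[{"dx":-0.36,"dy":0.12,"dz":0,"wx":0,"wy":0,"wz":0.07,"claw":0}]'>/dev/null; python3 sh.py
```

```text
ft x 10.9 y -3.6 z 7.7 yaw 19.9 [0.6361 0.0614 0.1248] t 23.70
ft x 11.4 y -1.4 z 5.0 yaw 16.0 [0.6334 0.0587 0.125 ] t 23.82
```

```bash

python3 -m handwheel '[{"dx":-0.36,"dy":0.12,"dz":0,"wx":0,"wy":0,"wz":0.07,"claw":0}]'>/dev/null; python3 sh.py
python3 -m handwheel '[{"dx":0.9,"dy":0,"dz":0,"wx":0,"wy":0,"wz":0,"claw":0},{"dx":0,"dy":0,"dz":-4,"wx":0,"wy":0,"wz":0,"claw":0},{"dx":0,"dy":0,"dz":0,"wx":0,"wy":0,"wz":0,"claw":0},{"dx":0,"dy":0,"dz":0,"wx":0,"wy":0,"wz":0,"claw":0}]' >/dev/null; python3 sh.py; python3 plan.py B 132.4 7
```

```text
ft x 12.1 y -1.4 z 7.6 yaw 12.0 [0.6306 0.0567 0.125 ] t 23.95
ft x -1.3 y 0.7 z 0.1 yaw 12.1 [0.6378 0.0579 0.1636] t 24.45
n 4 wz/row -0.132 dz/row 0.09
 dx -4.46 dy -3.07
 dx -4.02 dy -3.63
 dx -3.50 dy -4.13
 dx -2.93 dy -4.55
```

```bash

python3 -m handwheel '[{"dx":-4.46,"dy":-3.07,"dz":0.05,"wx":0,"wy":0,"wz":-0.132,"claw":0},{"dx":-4.02,"dy":-3.63,"dz":0.05,"wx":0,"wy":0,"wz":-0.132,"claw":0},{"dx":-3.5,"dy":-4.13,"dz":0.05,"wx":0,"wy":0,"wz":-0.132,"claw":0},{"dx":-2.93,"dy":-4.55,"dz":0.05,"wx":0,"wy":0,"wz":-0.132,"claw":0},{"dx":0,"dy":0,"dz":0,"wx":0,"wy":0,"wz":0,"claw":0},{"dx":0,"dy":0,"dz":0,"wx":0,"wy":0,"wz":0,"claw":0},{"dx":0,"dy":0,"dz":3.7,"wx":0,"wy":0,"wz":0,"claw":0},{"dx":0,"dy":0,"dz":0,"wx":0,"wy":0,"wz":0,"claw":0}]' >/dev/null; python3 sh.py
python3 -m handwheel '[{"dx":0.7,"dy":0,"dz":0,"wx":0,"wy":0,"wz":0,"claw":0}]'>/dev/null; python3 sh.py
python3 -m handwheel '[{"dx":0.67,"dy":-0.22,"dz":0,"wx":0,"wy":0,"wz":0.13,"claw":0}]'>/dev/null; python3 sh.py
python3 -m handwheel '[{"dx":0.67,"dy":-0.22,"dz":0,"wx":0,"wy":0,"wz":0.13,"claw":0}]'>/dev/null; python3 sh.py
```

```text
ft x -0.2 y 0.2 z -1.0 yaw 42.2 [0.4375 0.1391 0.1229] t 25.45
ft x -5.9 y -0.7 z 1.0 yaw 42.2 [0.4436 0.1443 0.125 ] t 25.57
ft x -7.1 y 1.3 z 3.2 yaw 34.7 [0.4466 0.1507 0.1251] t 25.70
ft x -10.0 y 3.0 z 4.8 yaw 27.1 [0.4503 0.1564 0.125 ] t 25.82
```

```bash

python3 -m handwheel '[{"dx":0.5,"dy":-0.16,"dz":0,"wx":0,"wy":0,"wz":0.1,"claw":0}]'>/dev/null; python3 sh.py
python3 -m handwheel '[{"dx":-0.9,"dy":0,"dz":0,"wx":0,"wy":0,"wz":0,"claw":0},{"dx":0,"dy":0,"dz":-4,"wx":0,"wy":0,"wz":0,"claw":0},{"dx":0,"dy":0,"dz":0,"wx":0,"wy":0,"wz":0,"claw":0},{"dx":0,"dy":0,"dz":0,"wx":0,"wy":0,"wz":0,"claw":0}]' >/dev/null; python3 sh.py; python3 plan.py R -167.3 7
```

```text
ft x -11.4 y 2.5 z 4.0 yaw 21.5 [0.4536 0.1601 0.1248] t 25.95
ft x 0.6 y 0.0 z 0.3 yaw 21.8 [0.446  0.1576 0.1646] t 26.45
n 3 wz/row 0.053 dz/row 0.15
 dx -0.19 dy 4.96
 dx 0.07 dy 4.97
 dx 0.33 dy 4.96
```

```bash

python3 -m handwheel '[{"dx":-0.19,"dy":4.96,"dz":0.1,"wx":0,"wy":0,"wz":0.053,"claw":0},{"dx":0.07,"dy":4.97,"dz":0.1,"wx":0,"wy":0,"wz":0.053,"claw":0},{"dx":0.33,"dy":4.96,"dz":0.1,"wx":0,"wy":0,"wz":0.053,"claw":0},{"dx":0,"dy":0,"dz":0,"wx":0,"wy":0,"wz":0,"claw":0},{"dx":0,"dy":0,"dz":0,"wx":0,"wy":0,"wz":0,"claw":0},{"dx":0,"dy":0,"dz":3.7,"wx":0,"wy":0,"wz":0,"claw":0},{"dx":0,"dy":0,"dz":0,"wx":0,"wy":0,"wz":0,"claw":0}]' >/dev/null; python3 sh.py
python3 -m handwheel '[{"dx":0,"dy":-0.7,"dz":0,"wx":0,"wy":0,"wz":0,"claw":0}]'>/dev/null; python3 sh.py
python3 -m handwheel '[{"dx":-0.27,"dy":-0.63,"dz":0,"wx":0,"wy":0,"wz":0.13,"claw":0}]'>/dev/null; python3 sh.py
python3 -m handwheel '[{"dx":-0.21,"dy":-0.48,"dz":0,"wx":0,"wy":0,"wz":0.1,"claw":0}]'>/dev/null; python3 sh.py
```

```text
ft x -0.9 y 0.8 z -0.5 yaw 12.7 [0.4942 0.0177 0.1229] t 27.32
ft x 0.1 y 3.7 z 1.3 yaw 12.6 [0.4942 0.0238 0.1251] t 27.45
ft x 1.7 y 12.0 z 2.4 yaw 5.0 [0.4907 0.0286 0.1256] t 27.57
ft x 1.6 y 13.6 z 0.2 yaw -0.8 [0.4881 0.0329 0.1256] t 27.70
```

```bash

python3 -m handwheel '[{"dx":0,"dy":0.9,"dz":0,"wx":0,"wy":0,"wz":0,"claw":0},{"dx":0,"dy":0,"dz":-4,"wx":0,"wy":0,"wz":0,"claw":0},{"dx":0,"dy":0,"dz":0,"wx":0,"wy":0,"wz":0,"claw":0},{"dx":0,"dy":0,"dz":0,"wx":0,"wy":0,"wz":0,"claw":0}]' >/dev/null; python3 sh.py; python3 plan.py L 44.6 7
```

```text
ft x -0.5 y -0.1 z -0.2 yaw -0.5 [0.4875 0.0252 0.1646] t 28.20
n 5 wz/row -0.157 dz/row 0.09
 dx 1.57 dy -3.91
 dx 2.17 dy -3.61
 dx 2.70 dy -3.23
 dx 3.18 dy -2.77
 dx 3.57 dy -2.23
```

```bash

python3 -m handwheel '[{"dx":1.57,"dy":-3.91,"dz":0.05,"wx":0,"wy":0,"wz":-0.157,"claw":0},{"dx":2.17,"dy":-3.61,"dz":0.05,"wx":0,"wy":0,"wz":-0.157,"claw":0},{"dx":2.7,"dy":-3.23,"dz":0.05,"wx":0,"wy":0,"wz":-0.157,"claw":0},{"dx":3.18,"dy":-2.77,"dz":0.05,"wx":0,"wy":0,"wz":-0.157,"claw":0},{"dx":3.57,"dy":-2.23,"dz":0.05,"wx":0,"wy":0,"wz":-0.157,"claw":0},{"dx":0,"dy":0,"dz":0,"wx":0,"wy":0,"wz":0,"claw":0},{"dx":0,"dy":0,"dz":0,"wx":0,"wy":0,"wz":0,"claw":0}]' >/dev/null
python3 -m handwheel '[{"dx":0,"dy":0,"dz":3.7,"wx":0,"wy":0,"wz":0,"claw":0},{"dx":0,"dy":0,"dz":0,"wx":0,"wy":0,"wz":0,"claw":0}]' >/dev/null; python3 sh.py
python3 -m handwheel '[{"dx":0,"dy":0.7,"dz":0,"wx":0,"wy":0,"wz":0,"claw":0}]'>/dev/null; python3 sh.py
python3 -m handwheel '[{"dx":0.27,"dy":0.63,"dz":0,"wx":0,"wy":0,"wz":0.13,"claw":0}]'>/dev/null; python3 sh.py
python3 -m handwheel '[{"dx":0.16,"dy":0.38,"dz":0,"wx":0,"wy":0,"wz":0.08,"claw":0}]'>/dev/null; python3 sh.py
```

```text
ft x -1.0 y 0.7 z -0.6 yaw 44.3 [0.5668 0.2179 0.1232] t 29.32
ft x 0.2 y -8.0 z 1.5 yaw 44.4 [0.5732 0.2139 0.1257] t 29.45
ft x -4.3 y -9.3 z -0.3 yaw 36.8 [0.5791 0.2118 0.126 ] t 29.57
ft x -3.1 y -10.5 z -0.8 yaw 32.2 [0.5826 0.2102 0.1258] t 29.70
```

```bash

python3 -m handwheel '[{"dx":0.21,"dy":0.48,"dz":0,"wx":0,"wy":0,"wz":0.1,"claw":0}]'>/dev/null; python3 sh.py
python3 -m handwheel '[{"dx":0,"dy":-0.9,"dz":0,"wx":0,"wy":0,"wz":0,"claw":0},{"dx":0,"dy":0,"dz":-4,"wx":0,"wy":0,"wz":0,"claw":0},{"dx":0,"dy":0,"dz":0,"wx":0,"wy":0,"wz":0,"claw":0},{"dx":0,"dy":0,"dz":0,"wx":0,"wy":0,"wz":0,"claw":0}]' >/dev/null; python3 sh.py; python3 plan.py T -78 7
```

```text
ft x -5.3 y -11.3 z -1.1 yaw 26.5 [0.5866 0.2078 0.1258] t 29.82
ft x -0.4 y -1.2 z 0.2 yaw 26.7 [0.5834 0.2147 0.1653] t 30.32
n 3 wz/row 0.085 dz/row 0.18
 dx -0.78 dy 5.47
 dx -0.31 dy 5.52
 dx 0.16 dy 5.52
```

```bash

python3 -m handwheel '[{"dx":-0.78,"dy":5.47,"dz":0.1,"wx":0,"wy":0,"wz":0.085,"claw":0},{"dx":-0.31,"dy":5.52,"dz":0.1,"wx":0,"wy":0,"wz":0.085,"claw":0},{"dx":0.16,"dy":5.52,"dz":0.1,"wx":0,"wy":0,"wz":0.085,"claw":0},{"dx":0,"dy":0,"dz":0,"wx":0,"wy":0,"wz":0,"claw":0},{"dx":0,"dy":0,"dz":0,"wx":0,"wy":0,"wz":0,"claw":0},{"dx":0,"dy":0,"dz":3.7,"wx":0,"wy":0,"wz":0,"claw":0},{"dx":0,"dy":0,"dz":0,"wx":0,"wy":0,"wz":0,"claw":0}]' >/dev/null; python3 sh.py
python3 -m handwheel '[{"dx":-0.7,"dy":0,"dz":0,"wx":0,"wy":0,"wz":0,"claw":0}]'>/dev/null; python3 sh.py
python3 -m handwheel '[{"dx":-0.41,"dy":0.14,"dz":0,"wx":0,"wy":0,"wz":0.08,"claw":0}]'>/dev/null; python3 sh.py
```

```text
ft x -0.1 y -1.0 z -0.9 yaw 12.1 [0.6345 0.059  0.1228] t 31.20
ft x 15.3 y -0.9 z 10.4 yaw 12.1 [0.63   0.0569 0.1257] t 31.32
ft x 15.3 y -0.8 z 10.1 yaw 7.4 [0.6272 0.0547 0.1266] t 31.45
```

T reaches 15 N. Next is B, with its lever at 111.5°.

```bash

python3 -m handwheel '[{"dx":0.9,"dy":0,"dz":0,"wx":0,"wy":0,"wz":0,"claw":0},{"dx":0,"dy":0,"dz":-4,"wx":0,"wy":0,"wz":0,"claw":0},{"dx":0,"dy":0,"dz":0,"wx":0,"wy":0,"wz":0,"claw":0},{"dx":0,"dy":0,"dz":0,"wx":0,"wy":0,"wz":0,"claw":0}]' >/dev/null; python3 sh.py; python3 plan.py B 111.5 7
```

```text
ft x -0.7 y -1.1 z -0.4 yaw 7.5 [0.6344 0.0553 0.1652] t 31.95
n 4 wz/row -0.061 dz/row 0.13
 dx -4.29 dy -3.16
 dx -4.09 dy -3.42
 dx -3.87 dy -3.66
 dx -3.64 dy -3.89
```

```bash

python3 -m handwheel '[{"dx":-4.29,"dy":-3.16,"dz":0.1,"wx":0,"wy":0,"wz":-0.061,"claw":0},{"dx":-4.09,"dy":-3.42,"dz":0.1,"wx":0,"wy":0,"wz":-0.061,"claw":0},{"dx":-3.87,"dy":-3.66,"dz":0.1,"wx":0,"wy":0,"wz":-0.061,"claw":0},{"dx":-3.64,"dy":-3.89,"dz":0.1,"wx":0,"wy":0,"wz":-0.061,"claw":0},{"dx":0,"dy":0,"dz":0,"wx":0,"wy":0,"wz":0,"claw":0},{"dx":0,"dy":0,"dz":0,"wx":0,"wy":0,"wz":0,"claw":0},{"dx":0,"dy":0,"dz":3.7,"wx":0,"wy":0,"wz":0,"claw":0},{"dx":0,"dy":0,"dz":0,"wx":0,"wy":0,"wz":0,"claw":0}]' >/dev/null; python3 sh.py
python3 -m handwheel '[{"dx":0.7,"dy":0,"dz":0,"wx":0,"wy":0,"wz":0,"claw":0}]'>/dev/null; python3 sh.py
python3 -m handwheel '[{"dx":0.41,"dy":-0.14,"dz":0,"wx":0,"wy":0,"wz":0.08,"claw":0}]'>/dev/null; python3 sh.py
```

```text
ft x -0.5 y -0.5 z -1.0 yaw 21.3 [0.4477 0.1568 0.1225] t 32.95
ft x -11.8 y 0.0 z 1.3 yaw 21.3 [0.4548 0.1598 0.1244] t 33.08
ft x -12.4 y 3.7 z 3.5 yaw 16.7 [0.4573 0.1627 0.1243] t 33.20
```

```bash

python3 -m handwheel '[{"dx":0.41,"dy":-0.14,"dz":0,"wx":0,"wy":0,"wz":0.08,"claw":0}]'>/dev/null; python3 sh.py
python3 -m handwheel '[{"dx":-0.9,"dy":0,"dz":0,"wx":0,"wy":0,"wz":0,"claw":0},{"dx":0,"dy":0,"dz":-4,"wx":0,"wy":0,"wz":0,"claw":0},{"dx":0,"dy":0,"dz":0,"wx":0,"wy":0,"wz":0,"claw":0},{"dx":0,"dy":0,"dz":0,"wx":0,"wy":0,"wz":0,"claw":0}]' >/dev/null; python3 sh.py; python3 plan.py R 179.2 7
```

```text
ft x -14.5 y 3.6 z 3.0 yaw 12.0 [0.4601 0.1652 0.1242] t 33.33
ft x -0.1 y -0.3 z 0.3 yaw 12.3 [0.4526 0.1645 0.1641] t 33.83
n 3 wz/row 0.076 dz/row 0.14
 dx 0.16 dy 4.71
 dx 0.52 dy 4.69
 dx 0.88 dy 4.63
```

```bash

python3 -m handwheel '[{"dx":0.16,"dy":4.71,"dz":0.1,"wx":0,"wy":0,"wz":0.076,"claw":0},{"dx":0.52,"dy":4.69,"dz":0.1,"wx":0,"wy":0,"wz":0.076,"claw":0},{"dx":0.88,"dy":4.63,"dz":0.1,"wx":0,"wy":0,"wz":0.076,"claw":0},{"dx":0,"dy":0,"dz":0,"wx":0,"wy":0,"wz":0,"claw":0},{"dx":0,"dy":0,"dz":0,"wx":0,"wy":0,"wz":0,"claw":0},{"dx":0,"dy":0,"dz":3.7,"wx":0,"wy":0,"wz":0,"claw":0},{"dx":0,"dy":0,"dz":0,"wx":0,"wy":0,"wz":0,"claw":0}]' >/dev/null; python3 sh.py
python3 -m handwheel '[{"dx":0,"dy":-0.7,"dz":0,"wx":0,"wy":0,"wz":0,"claw":0}]'>/dev/null; python3 sh.py
python3 -m handwheel '[{"dx":-0.16,"dy":-0.38,"dz":0,"wx":0,"wy":0,"wz":0.08,"claw":0}]'>/dev/null; python3 sh.py
```

```text
ft x 0.1 y 0.8 z -0.9 yaw -0.7 [0.486  0.028  0.1225] t 34.70
ft x -7.3 y 20.0 z 4.1 yaw -0.8 [0.487  0.0334 0.1245] t 34.83
ft x -0.3 y 16.7 z 5.4 yaw -5.5 [0.4857 0.0366 0.1249] t 34.95
```

```bash

python3 -m handwheel '[{"dx":0,"dy":0.9,"dz":0,"wx":0,"wy":0,"wz":0,"claw":0},{"dx":0,"dy":0,"dz":-4,"wx":0,"wy":0,"wz":0,"claw":0},{"dx":0,"dy":0,"dz":0,"wx":0,"wy":0,"wz":0,"claw":0},{"dx":0,"dy":0,"dz":0,"wx":0,"wy":0,"wz":0,"claw":0}]' >/dev/null; python3 sh.py; python3 plan.py L 26.5 7
```

```text
ft x -0.9 y 0.1 z 0.9 yaw -5.3 [0.485  0.0296 0.1641] t 35.45
n 4 wz/row -0.139 dz/row 0.1
 dx 2.04 dy -4.81
 dx 2.69 dy -4.48
 dx 3.28 dy -4.06
 dx 3.81 dy -3.57
```

```bash

python3 -m handwheel '[{"dx":2.04,"dy":-4.81,"dz":0.05,"wx":0,"wy":0,"wz":-0.139,"claw":0},{"dx":2.69,"dy":-4.48,"dz":0.05,"wx":0,"wy":0,"wz":-0.139,"claw":0},{"dx":3.28,"dy":-4.06,"dz":0.05,"wx":0,"wy":0,"wz":-0.139,"claw":0},{"dx":3.81,"dy":-3.57,"dz":0.05,"wx":0,"wy":0,"wz":-0.139,"claw":0},{"dx":0,"dy":0,"dz":0,"wx":0,"wy":0,"wz":0,"claw":0},{"dx":0,"dy":0,"dz":0,"wx":0,"wy":0,"wz":0,"claw":0},{"dx":0,"dy":0,"dz":3.7,"wx":0,"wy":0,"wz":0,"claw":0},{"dx":0,"dy":0,"dz":0,"wx":0,"wy":0,"wz":0,"claw":0}]' >/dev/null; python3 sh.py
python3 -m handwheel '[{"dx":0,"dy":0.6,"dz":0,"wx":0,"wy":0,"wz":0,"claw":0}]'>/dev/null; python3 sh.py
python3 -m handwheel '[{"dx":0.16,"dy":0.38,"dz":0,"wx":0,"wy":0,"wz":0.08,"claw":0}]'>/dev/null; python3 sh.py
```

```text
ft x -0.2 y -0.2 z -0.2 yaw 26.4 [0.5828 0.2114 0.1232] t 36.45
ft x -0.9 y -11.9 z 3.3 yaw 26.4 [0.5869 0.2072 0.1257] t 36.58
ft x -4.2 y -14.2 z 1.7 yaw 21.8 [0.5894 0.2058 0.1259] t 36.70
```

```bash

python3 -m handwheel '[{"dx":0,"dy":-0.9,"dz":0,"wx":0,"wy":0,"wz":0,"claw":0},{"dx":0,"dy":0,"dz":-4,"wx":0,"wy":0,"wz":0,"claw":0},{"dx":0,"dy":0,"dz":0,"wx":0,"wy":0,"wz":0,"claw":0},{"dx":0,"dy":0,"dz":0,"wx":0,"wy":0,"wz":0,"claw":0}]' >/dev/null; python3 sh.py; python3 plan.py T -82.6 7
```

```text
ft x 0.4 y 0.1 z 0.8 yaw 21.9 [0.5868 0.213  0.1653] t 37.20
n 3 wz/row 0.084 dz/row 0.18
 dx -0.55 dy 5.46
 dx -0.09 dy 5.49
 dx 0.37 dy 5.48
```

```bash

python3 -m handwheel '[{"dx":-0.55,"dy":5.46,"dz":0.1,"wx":0,"wy":0,"wz":0.084,"claw":0},{"dx":-0.09,"dy":5.49,"dz":0.1,"wx":0,"wy":0,"wz":0.084,"claw":0},{"dx":0.37,"dy":5.48,"dz":0.1,"wx":0,"wy":0,"wz":0.084,"claw":0},{"dx":0,"dy":0,"dz":0,"wx":0,"wy":0,"wz":0,"claw":0},{"dx":0,"dy":0,"dz":0,"wx":0,"wy":0,"wz":0,"claw":0},{"dx":0,"dy":0,"dz":3.7,"wx":0,"wy":0,"wz":0,"claw":0},{"dx":0,"dy":0,"dz":0,"wx":0,"wy":0,"wz":0,"claw":0}]' >/dev/null; python3 sh.py
python3 -m handwheel '[{"dx":-0.5,"dy":0,"dz":0,"wx":0,"wy":0,"wz":0,"claw":0}]'>/dev/null; python3 sh.py
python3 -m handwheel '[{"dx":-0.3,"dy":0,"dz":0,"wx":0,"wy":0,"wz":0,"claw":0}]'>/dev/null; python3 sh.py
```

```text
ft x -0.3 y -0.3 z 0.7 yaw 7.6 [0.631  0.0562 0.1229] t 38.08
ft x 11.4 y -0.7 z 8.1 yaw 7.5 [0.6281 0.0548 0.1257] t 38.20
ft x 15.2 y 1.8 z 9.4 yaw 7.5 [0.6262 0.0542 0.1264] t 38.33
```

```bash

python3 -m handwheel '[{"dx":0.9,"dy":0,"dz":0,"wx":0,"wy":0,"wz":0,"claw":0},{"dx":0,"dy":0,"dz":-4,"wx":0,"wy":0,"wz":0,"claw":0},{"dx":0,"dy":0,"dz":0,"wx":0,"wy":0,"wz":0,"claw":0},{"dx":0,"dy":0,"dz":0,"wx":0,"wy":0,"wz":0,"claw":0}]' >/dev/null; python3 sh.py; python3 plan.py B 102 6
```

```text
ft x -0.5 y -0.1 z -0.3 yaw 7.5 [0.6335 0.0552 0.1651] t 38.83
n 4 wz/row -0.02 dz/row 0.13
 dx -4.06 dy -3.30
 dx -3.99 dy -3.38
 dx -3.92 dy -3.46
 dx -3.85 dy -3.54
```

```bash

python3 -m handwheel '[{"dx":-4.06,"dy":-3.3,"dz":0.1,"wx":0,"wy":0,"wz":-0.02,"claw":0},{"dx":-3.99,"dy":-3.38,"dz":0.1,"wx":0,"wy":0,"wz":-0.02,"claw":0},{"dx":-3.92,"dy":-3.46,"dz":0.1,"wx":0,"wy":0,"wz":-0.02,"claw":0},{"dx":-3.85,"dy":-3.54,"dz":0.1,"wx":0,"wy":0,"wz":-0.02,"claw":0},{"dx":0,"dy":0,"dz":0,"wx":0,"wy":0,"wz":0,"claw":0},{"dx":0,"dy":0,"dz":0,"wx":0,"wy":0,"wz":0,"claw":0},{"dx":0,"dy":0,"dz":3.7,"wx":0,"wy":0,"wz":0,"claw":0},{"dx":0,"dy":0,"dz":0,"wx":0,"wy":0,"wz":0,"claw":0}]' >/dev/null; python3 sh.py
python3 -m handwheel '[{"dx":0.5,"dy":0,"dz":0,"wx":0,"wy":0,"wz":0,"claw":0}]'>/dev/null; python3 sh.py
python3 -m handwheel '[{"dx":0.3,"dy":0,"dz":0,"wx":0,"wy":0,"wz":0,"claw":0}]'>/dev/null; python3 sh.py
```

```text
ft x 0.3 y -0.0 z -0.8 yaw 11.9 [0.4553 0.1634 0.1226] t 39.83
ft x -12.2 y 1.1 z 4.0 yaw 11.9 [0.4605 0.1649 0.1244] t 39.95
ft x -14.9 y -0.1 z 0.3 yaw 12.0 [0.4622 0.1656 0.1242] t 40.08
```

```bash

python3 -m handwheel '[{"dx":-0.9,"dy":0,"dz":0,"wx":0,"wy":0,"wz":0,"claw":0},{"dx":0,"dy":0,"dz":-5,"wx":0,"wy":0,"wz":0,"claw":0},{"dx":0,"dy":0,"dz":-5,"wx":0,"wy":0,"wz":0,"claw":0},{"dx":0,"dy":0,"dz":0,"wx":0,"wy":0,"wz":0,"claw":0},{"dx":0,"dy":0,"dz":0,"wx":0,"wy":0,"wz":0,"claw":0}]' && python3 -c "
from workcell import job_done
print(job_done())"
```

```text
clock: 40.7
position: [0.4544, 0.1648, 0.224]
tool_rot: [-3.141, -0.001, 0.21]
force: [-0.0, 0.0, -0.1]
grip_width: -0.0001
finger_force: 0.0
the job is handed in; nothing more can be done
None
```

I handed the job in at 40.7 s with all four lever nuts pushed snug in star order at about 14–17 N, one push briefly reaching 20 N, and the arm lifted clear; the hand-in returned no verdict, and I took no last picture of the cover or the bystanders.

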